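# Seat the blank in the jig and start the hold-down screw

### The job

Slide the pale wooden blank on the jig's bed fully home, square against both the fence and the end stop, under the blue hold-down strap. Then start the strap's orange-handled self-tapping screw: push it firmly down to the bottom and, still pushing, turn it clockwise (seen from above) until it comes up against its end, so that the thread bites and the strap stays down, clamping the blank. Leave the other loose things on the bench and jig where they are.

Things in the scene. Friction and masses are not known exactly. Their poses are not given: they have to be found in the camera images.
- blank: Pale wooden blank to be clamped, 60 mm (x) x 160 mm (y) x 22 mm (z), about 0.16 kg, loose, lying flat on the jig's wooden bed. Origin at the centre of its underside, z up.
- blank_home (a point): Where the blank's origin must end, on the jig's bed (wood, 220 x 320 mm, fixed, top 20 mm above the bench, reaching 90 mm in -x and 210 mm in -y from here, open on those sides). Axes are the jig's: +x towards the fence, +y towards the end stop, z up.
- fence (a point): Middle of the face of the fence at bed height: an aluminium bar along the jig's y, 270 mm long, 20 mm wide, top 16 mm above the bed. The face is 30 mm in +x from blank_home. Axes as blank_home.
- end_stop (a point): Middle of the face of the end stop at bed height: an aluminium bar along the jig's x, 90 mm long, top 18 mm above the bed. The face is 80 mm in +y from blank_home. Axes as blank_home.
- screw_head (a point): Screw axis at the top face of its round steel collar (58 mm across, 8 mm thick), 78 mm above the bench when up; behind the fence, 85 mm in +x and 10 mm in +y of blank_home. On the collar stands the orange handle: a bar 58 mm long along this frame's x, 14 mm thick (y), 28 mm tall (z up). It turns and sinks with the screw. A finger can stand on the collar on each side of the bar.
- screw (a joint): Turn of the screw, rad, growing clockwise from above: starts at -0.25 to 0.1, stop at 1.25, bitten for good above 1.0. The thread catches only if pushed down at least 12 mm before turning past 0.3 and kept pushed while turning (0.05 to 0.2 N m). Turned unpushed it runs free on top of the thread, where pressing does nothing: turn back below 0.1 and retry.
- strap (a joint): How far the screw, and the blue strap with it, is pushed down, m: 0 up, 0.0146 at the bottom. A spring pushes it back up (about 5 N net at the top, 11 N at the bottom, plus up to about 8 N from the foot on the blank). Once the thread has bitten it stays down by itself, at about 13.5 mm.
- strap_foot (a point): Centre of the underside of the black rubber foot (26 mm across) under the free end of the blue strap (130 x 32 x 8 mm, along the jig's x, top 67 mm above the bench when up). It stands over the seated blank, 11.5 mm above its top when up, and is sprung (gives up to 4 mm). With the strap down the blank cannot pass under.
- tape: Leave alone: tape measure, yellow rounded block 45 x 60 x 38 mm, lying on the jig's bed behind the fence
- spare: Leave alone: spare blank of dark wood, 60 x 160 x 22 mm, lying on the bench (not the one to clamp)
- hammer: Leave alone: hammer lying on the bench; origin under it
- driver: Leave alone: screwdriver lying on the bench; origin under it
- glue: Leave alone: white glue bottle, 60 mm across, 160 mm tall, red cap
- jar: Leave alone: amber screw jar, 72 mm across, 80 mm tall, steel lid
- mug: Leave alone: blue mug, 80 mm across, 90 mm tall
Things that resemble listed ones, but are neither listed nor needed, are in the scene too. What is shaped like the blank but pink or red is not meant.

How it is judged (in metres and radians):
On the way, in this order (a step that is already met when the one before it is completed fails the run):
1. the blank is home, square against fence and end stop, with the strap still up (horizontal distance between blank and blank_home below 0.004 m and angle between the y axis of blank and the y axis of blank_home, either way round below 0.04 rad and z of blank in the frame of blank_home below 0.003 m and value of joint strap below 0.004 m), for 0.2 s.
2. the screw has been pushed down and turned until its thread has bitten (value of joint screw above 1 rad and value of joint strap above 0.0125 m), for 0.2 s.
At the end, for the whole second after the job is handed in: The blank lies flat within 4 mm of its home and within 0.04 rad of square, at rest; the screw is turned beyond 1.0 rad, the strap is down more than 12.5 mm and stays down by itself, its foot pressing on the blank with more than 1.5 N (all of step 2 and horizontal distance between blank and blank_home below 0.004 m and angle between the y axis of blank and the y axis of blank_home, either way round below 0.04 rad and z of blank in the frame of blank_home below 0.003 m and contact force between blank and strap above 1.5 N and linear speed of blank below 0.01 m/s); the robot touches nothing.
It fails at once if one of the other loose things (tape, spare blank, hammer, screwdriver, glue, jar, mug) is shifted by more than 30 mm (distance of any of tape, spare, hammer, driver, glue, jar, mug from where it was at the start of the episode above 0.03 m).
It also fails if it takes over 67 s, if anything falls off the work surface, if the arm or the gripper's body presses on something with over 40 N, if the wrist force passes 120 N, or if a joint passes its speed limit or range.

### The arm

A 7-joint arm with a two-finger parallel gripper is mounted at the origin on the work surface. World frame = base frame: x ahead of the robot, y to its left, z up, the work surface at z = 0. Lengths are in mm, angles in rad, forces in N, time in s.
With the tool pointing down it reaches from about 350 to 900 mm from the base axis. Payload 8.1 kg.
Tool frame: the origin (TCP) lies at the very end of the fingers, on their centre line; the grasp point (between the pads) lies robot.grip_depth behind it (robot.grip_depth is the distance from the TCP to the grasp point, in mm); z points along the fingers, y is the line along which they close (so a half turn about z gives the same grasp; the last joint's range is limited). The gripper opens to 85 mm and grips with 20 to 120 N. Pads are 22 mm wide; open, the fingers measure 114 mm over their backs; the gripper's body (76 mm by 85 mm) begins 54 mm behind the grasp point. The pads swing forward as they close: fully open they stand 13 mm farther back than shut.
Start: joints at [-1.451, 0.434, 0.025, 1.573, -0.012, 1.134, -0.075], TCP at [138.128, 609.559, 231.323] pointing down, gripper open.
Joint ranges: [-2.62, 2.62], [-0.44, 2.09], [-1.27, 1.32], [0.08, 2.57], [-1.32, 4.46], [0.12, 2], [-2.74, 2.74]. Speed limits (rad/s): [2.22, 2.22, 3.01, 3.01, 3.14, 3.14, 3.14].

### API

Orientations are given as a unit quaternion [x, y, z, w].
In Python, from station import state, viewer, robot gives the robot as it stands. The module is installed in compiled form; this text tells all that it offers.
- The arm moves only by the tool send_rows, never from a script. Its argument "plan" is a list of rows, each an object with "dp": the shift along the tool's x, y, z in m, a list of three; "spin": the turn about the tool's z in rad. In form: [{"dp": [dx, dy, dz], "spin": spin}, ...]. A call has 1 to 20 rows; each row shifts and turns the commanded pose from where the row before left it, along the tool's axes as they then stand; what a row does not reach is not made up. A row lasts 1/8 s, in which the tool goes at most 62.5 mm and 10.7 degrees, less where a joint would pass 70% of its speed; a pose out of reach is approached as far as the arm can. A call is refused whole if a number of a shift passes 0.0625 or a number of a turn 0.188, either way. A call with a gripper value outside its range is refused whole. "gripper" is the gripper command: -1 is fully open, 1 is shut, values between are in proportion, set as the call begins (left out, the last holds). The fingers move at their own pace and stop on an object; "newtons" is the grip in N (left out, the last holds). Time passes only in rows, so rows that do not move let the fingers close. It gives the time, the measured TCP pose, the force, the opening and the grip force at its end, in the units of the state.
- state(): the state, without advancing time (a new reading comes with each control period).
- viewer.capture(name): name is "side" or "top"; returns the picture (420x560x3 uint8, red, green, blue); there is no depth.
- viewer.get_calibration(name): a dict with "K" (3x3 intrinsics, pixels), "k1" (the pictures are not rectified: a ray, as slopes to the right and down, at radius r is drawn at 1 + k1 r^2 times it, then the intrinsics apply), "world_to_cam" (4x4, takes a point from world to camera coordinates). Camera axes: x right, y up, looking along -z (the intrinsics and any distortion apply to the point x, -y, -z); pixel columns grow to the right and rows downward; lengths in mm; the calibration is good to about 2 mm. A picture is of the moment at which its call begins. get_calibration takes no time and is no camera call.
- robot.sign_off(): hands the job in; it is judged then, once.
The state is a dict: "time_s": time; "joints": joint angles; "joint_velocities": joint speeds; "effort": joint torques, N m; "ee_pos": TCP position; "tool_rot": TCP orientation; "ft_force": force on the tool from outside, world axes, zero at the start; "torque": the same for the moment, N m; "finger_gap": finger opening in mm; "gripper_force": force on a finger pad.
Only numpy, scipy, OpenCV 4.12 (cv2) and the standard library are available. Lean on these libraries where they do the work, as an engineer would, in place of code of your own. Each camera call takes 0.05 s, during which the arm holds its last target. There are 200 camera calls.

## Working session

There is one attempt and no reset: what is moved stays moved. The work goes in short steps, Python scripts to look and compute and a tool call to move; the robot and the scene stay as the last step left them, time stands still between calls to the robot, and variables do not carry over. Pictures are saved under pics/ and viewed, at most 10 in all, crops included, and the job is handed in when it is done.

Besides the shell and the picture viewer there is one more tool, called by a JSON object that holds its "api" and its "payload". send_rows: Moves the arm, as the interface text tells. Its arguments: {"type":"object","properties":{"plan":{"type":"array"},"gripper":{"type":"number"},"newtons":{"type":"number"}},"required":["plan"]}

```bash
mkdir -p pics; python3 - <<'E'
from station import state, viewer, robot
import cv2,numpy as np
for n in("top","side"):
    im=viewer.capture(n); cv2.imwrite(f"pics/{n}0.png",im[:,:,::-1]); c=viewer.get_calibration(n); print(n,c)
s=state(); print(s); print(robot.grip_depth)
E
```

```text
top {'K': array([[386.6857021 ,   0.        , 277.37282957],
       [  0.        , 386.6857021 , 208.91177287],
       [  0.        ,   0.        ,   1.        ]]), 'k1': -0.022669543093286105, 'world_to_cam': array([[-2.70981237e-02, -9.99630736e-01,  2.02059451e-03,
        -1.90052047e-01],
       [ 9.93395251e-01, -2.67035257e-02,  1.11592099e-01,
        -5.20103283e+02],
       [-1.11496935e-01,  5.03118549e-03,  9.93752042e-01,
        -1.12998304e+03],
       [ 0.00000000e+00,  0.00000000e+00,  0.00000000e+00,
         1.00000000e+00]])}
side {'K': array([[514.52970701,   0.        , 279.29749653],
       [  0.        , 514.52970701, 210.08698742],
       [  0.        ,   0.        ,   1.        ]]), 'k1': -0.1993868499802975, 'world_to_cam': array([[ 8.27664970e-01, -5.61187928e-01, -6.22951739e-03,
        -4.37913618e+02],
       [ 3.65377587e-01,  5.30383433e-01,  7.64978845e-01,
        -2.34295316e+02],
       [-4.25992860e-01, -6.35422318e-01,  6.44025279e-01,
        -1.26128641e+03],
       [ 0.00000000e+00,  0.00000000e+00,  0.00000000e+00,
         1.00000000e+00]])}
{'time_s': 0.1, 'joints': array([-1.45057555,  0.43513426,  0.02497908,  1.57401373, -0.01160944,
        1.1340206 , -0.0751133 ]), 'joint_velocities': array([-0.00019123, -0.00118557, -0.00012278, -0.00239968, -0.00024952,
       -0.00066146,  0.00037111]), 'effort': array([ 3.66102147e-03, -6.71757174e+01,  1.02851853e+00, -3.16905749e+01,
        1.58456666e-02,  7.23146295e-03,  2.40428221e-05]), 'ee_pos': array([138.06297031, 609.08361427, 230.61340342]), 'tool_rot': array([ 1.11225627e-01,  9.93794923e-01, -7.15174051e-04, -1.79417205e-05]), 'ft_force': array([ 0.2560569 , -0.25498842, -0.30654854]), 'torque': array([ 0.00189819, -0.04928698,  0.02117667]), 'gripper_force': 0.0, 'finger_gap': 85.3712548450666}
18.700000000000003
```

View pics/top0.png

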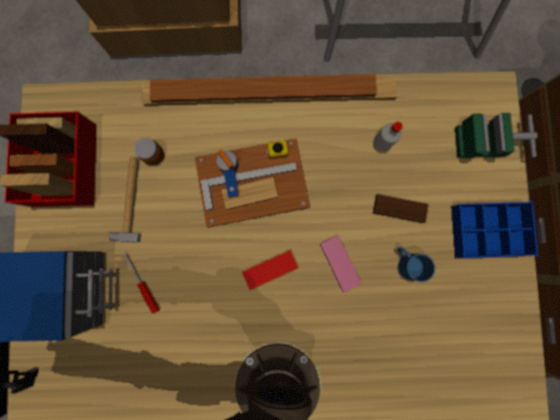

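View pics/side0.png

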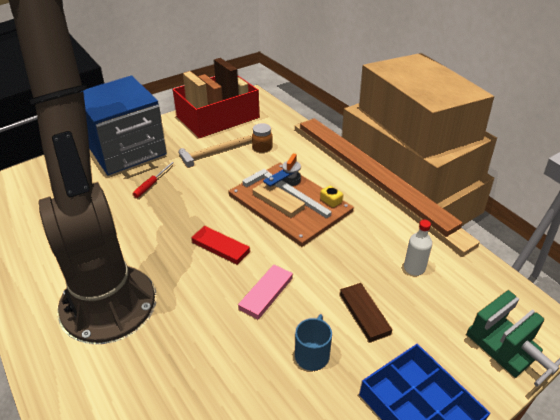

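The top view shows the jig at about (250,182), with the fence running from (205,183) to (295,168), the end stop at the left near (207,195), the screw at (227,158), the strap at (231,182) and the blank at (250,192). I'll zoom in on it next.

```bash
cat > h.py <<'E'
import numpy as np,cv2
from station import state, viewer, robot
def ray(n,px):
    c=viewer.get_calibration(n); px=np.atleast_2d(np.float64(px)); K=c["K"];k=c["k1"]
    d=(px-K[:2,2])/K[0,0]; u=d.copy()
    for _ in range(20): u=d/(1+k*(u**2).sum(1,keepdims=True))
    T=c["world_to_cam"];R=T[:3,:3]
    return -R.T@T[:3,3], np.c_[u[:,0],-u[:,1],-np.ones(len(u))]@R
def plane(n,px,z):
    o,v=ray(n,px); return o+v*((z-o[2])/v[:,2])[:,None]
def proj(n,P):
    c=viewer.get_calibration(n); T=c["world_to_cam"]; P=np.atleast_2d(P)@T[:3,:3].T+T[:3,3]
    u=np.c_[P[:,0]/-P[:,2],P[:,1]/P[:,2]]; u*=1+c["k1"]*(u**2).sum(1,keepdims=True)
    return u*c["K"][0,0]+c["K"][:2,2]
E
python3 - <<'E'
import cv2,numpy as np
a=cv2.imread("pics/top0.png")[130:235,185:320]; cv2.imwrite("pics/topz.png",cv2.resize(a,None,fx=5.7,fy=5.7,interpolation=cv2.INTER_CUBIC))
b=cv2.imread("pics/side0.png")[145:245,222:357]; cv2.imwrite("pics/sidez.png",cv2.resize(b,None,fx=5.9,fy=5.9,interpolation=cv2.INTER_CUBIC))
E
```

```text
(no output)
```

View pics/topz.png

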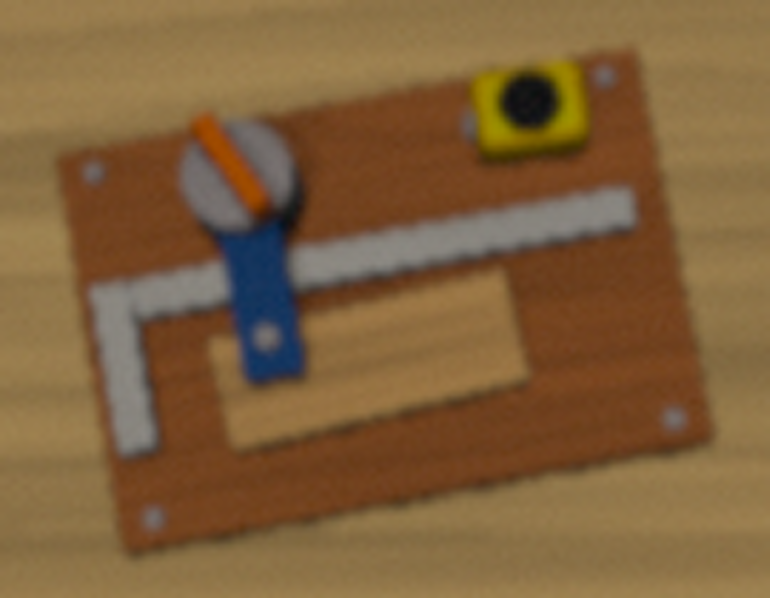

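View pics/sidez.png

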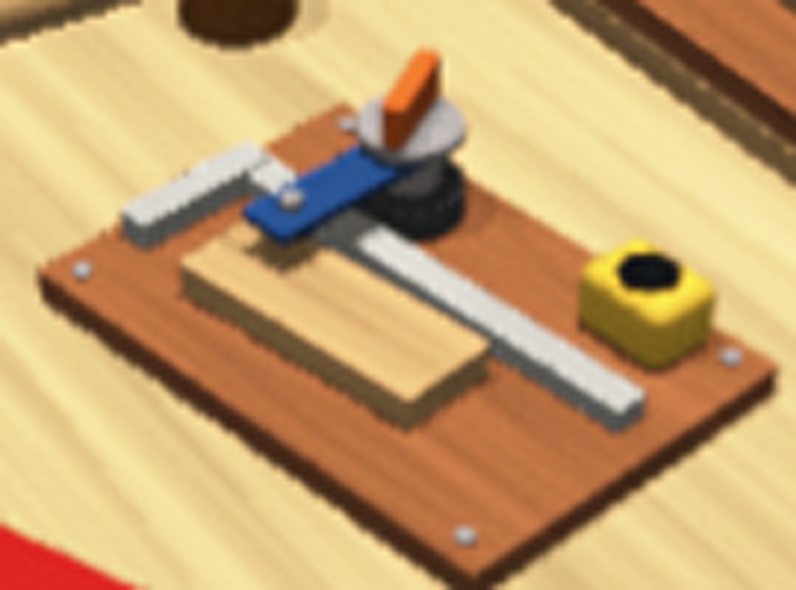

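```bash
python3 - <<'E'
from h import *
f=lambda p,s=5.7,o=(185,130):(np.float64(p)+.5)/s-.5+o
np.set_printoptions(suppress=True,precision=1)
bed=plane("top",f([(60,157),(635,50),(712,437),(130,553)]),20)
fs=lambda p:f(p,5.9,(222,145))
beds=plane("side",fs([(345,103),(777,368),(478,580),(40,280)]),20)
for n,b in(("top",bed),("side",beds)):
    a=[np.degrees(np.arctan2(*(b[i]-b[j])[[1,0]])) for i,j in((0,1),(3,2),(0,3),(1,2))]; print(n,b[:,:2],b.mean(0),a)
    y=(b[0]-b[1]+b[3]-b[2])[:2]; x=(b[0]-b[3]+b[1]-b[2])[:2]; th=np.arctan2(y[1],y[0])-np.pi/2; th2=np.arctan2(x[1],x[0]); t=(th*3+th2*2)/5
    X=np.array([np.cos(t),np.sin(t)]);Y=np.array([-X[1],X[0]])
    print("th",th,th2,t,"home",b.mean(0)[:2]-20*X+50*Y)
bl=plane("top",f([(208,340),(505,270),(528,380),(235,450)]),42); print("blank top",bl[:,:2],bl.mean(0),[np.arctan2(*(bl[i]-bl[j])[[1,0]])-np.pi/2 for i,j in((0,1),(3,2))])
bs=plane("side",fs([(183,265),(490,350),(405,402)]),42);print("side",bs[:,:2],(bs[0]+bs[1])/2)
E
```

```text
top [[ 687.6  233.9]
 [ 738.5  -77.7]
 [ 526.4 -111.6]
 [ 473.1  197.5]] [606.4  60.5  20. ] [np.float64(99.26822718862302), np.float64(99.78894140585263), np.float64(9.613263309327097), np.float64(9.096071009125563)]
th 0.1662911406905776 0.16329953198679462 0.16509449720906438 home [578.5 106.6]
side [[ 691.6  234.9]
 [ 739.6  -79.1]
 [ 526.  -117.7]
 [ 471.3  192.4]] [607.1  57.6  20. ] [np.float64(98.68535239177213), np.float64(100.00878607326308), np.float64(10.941738075477616), np.float64(10.231730883281394)]
th 0.16308430620502423 0.1848767974614784 0.1718013027076059 home [578.9 103.5]
blank top [[582.  152. ]
 [615.   -4.2]
 [556.4 -14.7]
 [523.7 138.6]] [569.3  67.9  42. ] [np.float64(0.20808379416007683), np.float64(0.2098596497982661)]
side [[524.9 136.2]
 [613.1  -7.4]
 [556.1 -16. ]] [569.   64.4  42. ]
```

The bed corners and fence give a jig yaw of about 0.166 rad, with home near (578.6, 105.5). The blank is at about (569, 66.5) with a yaw of about 0.209, so it is off by roughly -16 mm in jig x and -37 mm in jig y. I'll align the tool with the jig and move in front of the blank with the fingers shut.

{"api": "send_rows", "payload": {"plan": [{"dp": [0,0,0],"spin": -0.13},{"dp": [0,0,0],"spin": -0.13},{"dp": [0,0,0],"spin": -0.13},{"dp": [-0.019,-0.0434,0],"spin": 0},{"dp": [-0.019,-0.0434,0],"spin": 0},{"dp": [-0.019,-0.0434,0],"spin": 0},{"dp": [-0.019,-0.0434,0],"spin": 0},{"dp": [-0.019,-0.0434,0],"spin": 0},{"dp": [-0.019,-0.0434,0],"spin": 0},{"dp": [-0.019,-0.0434,0],"spin": 0},{"dp": [-0.019,-0.0434,0],"spin": 0},{"dp": [-0.019,-0.0434,0],"spin": 0},{"dp": [-0.019,-0.0434,0],"spin": 0},{"dp": [-0.019,-0.0434,0],"spin": 0},{"dp": [-0.019,-0.0434,0],"spin": 0},{"dp": [-0.019,-0.0434,0],"spin": 0},{"dp": [-0.019,-0.0434,0],"spin": 0},{"dp": [0,0,0.03],"spin": 0},{"dp": [0,0,0.03],"spin": 0},{"dp": [0,0,0],"spin": 0}], "gripper": 1, "newtons": 60}}

```text
time_s: 2.6
ee_pos: [499.8, 54.3, 169.5]
tool_rot: [-0.083, 0.997, -0.0, -0.002]
ft_force: [0.6, 0.1, -0.6]
finger_gap: -0.1
gripper_force: 0.0
```

```bash
cat >> h.py <<'E'
def jig():
    s=state(); t=.166; R=np.array([[np.cos(t),-np.sin(t)],[np.sin(t),np.cos(t)]])
    from scipy.spatial.transform import Rotation as Ro
    m=Ro.from_quat(s["tool_rot"]).as_matrix()
    print("t",round(s["time_s"],2),"jig",(s["ee_pos"][:2]-[578.6,105.5])@R,"z",s["ee_pos"][2],"tooly-jigy",np.arctan2(m[1,1],m[0,1])-np.pi/2-t,"toolz",m[:,2],"F jig",s["ft_force"][:2]@R,s["ft_force"][2],"gap",s["finger_gap"],"q7",s["joints"][6])
E
python3 -c "
from h import *
np.set_printoptions(suppress=True,precision=3)
jig()"
```

```text
t 2.6 jig [-86.225 -37.481] z 169.49076197432717 tooly-jigy 0.0008791977118817462 toolz [-0.005 -0.001 -1.   ] F jig [ 0.617 -0.037] -0.5537669278915989 gap -0.10920242823595484 q7 1.638669737880269
```

{"api": "send_rows", "payload": {"plan": [{"dp": [0,0,0.035],"spin": 0},{"dp": [0,0,0.035],"spin": 0},{"dp": [0,0,0.035],"spin": 0},{"dp": [0,0,0.025],"spin": 0},{"dp": [0,0,0.01],"spin": 0},{"dp": [0,0,0],"spin": 0},{"dp": [-0.008,0,0],"spin": 0},{"dp": [-0.008,0,0],"spin": 0},{"dp": [-0.005,0,0],"spin": 0},{"dp": [-0.004,0,0],"spin": 0},{"dp": [-0.004,0,0],"spin": 0},{"dp": [-0.003,0,0],"spin": 0},{"dp": [-0.003,0,0],"spin": 0},{"dp": [-0.003,0,0],"spin": 0},{"dp": [0,0,0],"spin": 0}]}}

```text
time_s: 4.47
ee_pos: [539.5, 61.1, 31.3]
tool_rot: [-0.083, 0.997, 0.0, 0.0]
ft_force: [-0.1, 0.6, 0.0]
finger_gap: 0.1
gripper_force: 0.0
```

```bash
python3 -c "
from h import *
np.set_printoptions(suppress=True,precision=3)
jig()"
```

```text
t 4.47 jig [-45.898 -37.359] z 31.330578218730878 tooly-jigy 0.001109040821566959 toolz [ 0.001  0.    -1.   ] F jig [0.02  0.563] 0.010392820909225518 gap 0.10836953312692953 q7 1.720977545142431
```

{"api": "send_rows", "payload": {"plan": [{"dp": [-0.002,0,0],"spin": 0},{"dp": [-0.002,0,0],"spin": 0},{"dp": [0,0,0],"spin": 0}]}}

```text
time_s: 4.85
ee_pos: [543.2, 61.7, 31.3]
tool_rot: [-0.083, 0.997, 0.0, 0.0]
ft_force: [0.7, 0.8, 1.2]
finger_gap: -0.0
gripper_force: 0.1
```

{"api": "send_rows", "payload": {"plan": [{"dp": [-0.001,0,0],"spin": 0},{"dp": [-0.001,0,0],"spin": 0},{"dp": [0,0,0],"spin": 0}]}}

```text
time_s: 5.22
ee_pos: [544.9, 62.2, 31.3]
tool_rot: [-0.084, 0.997, 0.0, 0.0]
ft_force: [-0.6, -0.5, -1.1]
finger_gap: -0.2
gripper_force: 0.5
```

```bash
python3 -c "
from h import *
np.set_printoptions(suppress=True,precision=3)
jig(); im=viewer.capture('top')[130:235,185:320,::-1]
cv2.imwrite('pics/t2.png',cv2.resize(im,None,fx=5.7,fy=5.7,interpolation=2))"
```

```text
t 5.22 jig [-40.343 -37.128] z 31.267782523245245 tooly-jigy 0.0013201501148313588 toolz [ 0.  0. -1.] F jig [-0.691 -0.389] -1.1102869557401402 gap -0.2285949613441823 q7 1.7208346396646432
```

View pics/t2.png

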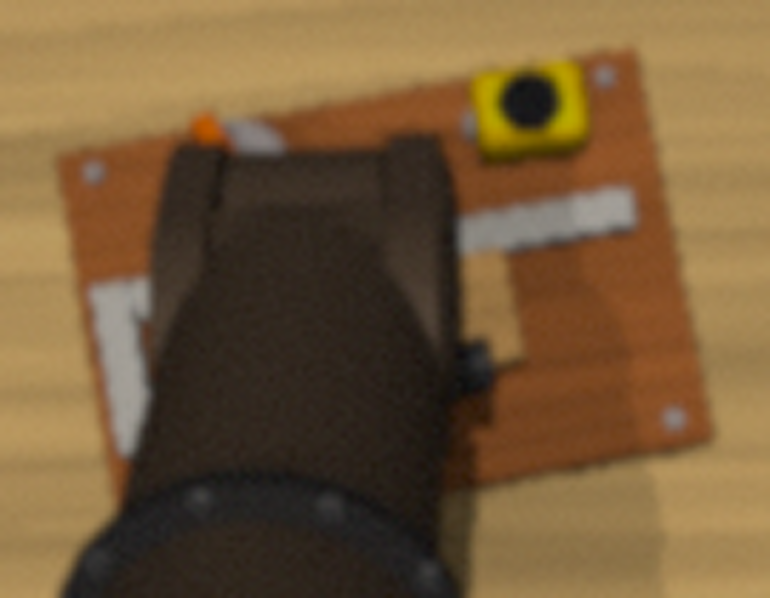

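The arm hides most of the jig. The blank's right edge, from (512,262) to (522,358), has moved up to just short of the fence. I'll keep pushing until there is contact force.

{"api": "send_rows", "payload": {"plan": [{"dp": [-0.001,0,0],"spin": 0},{"dp": [-0.001,0,0],"spin": 0},{"dp": [0,0,0],"spin": 0}]}}

```text
time_s: 5.65
ee_pos: [546.0, 62.2, 31.2]
tool_rot: [-0.083, 0.997, 0.0, -0.001]
ft_force: [-3.4, -0.9, 3.0]
finger_gap: -0.1
gripper_force: 2.4
```

{"api": "send_rows", "payload": {"plan": [{"dp": [-0.001,0,0],"spin": 0},{"dp": [-0.001,0,0],"spin": 0},{"dp": [0,0,0],"spin": 0}]}}

```text
time_s: 6.02
ee_pos: [546.1, 62.2, 31.0]
tool_rot: [-0.083, 0.997, -0.0, -0.003]
ft_force: [-11.1, -1.1, 8.5]
finger_gap: 0.1
gripper_force: 5.3
```

{"api": "send_rows", "payload": {"plan": [{"dp": [0.015,0,0],"spin": 0},{"dp": [0.02,0,0],"spin": 0},{"dp": [0,-0.028,0],"spin": 0},{"dp": [0,-0.028,0],"spin": 0},{"dp": [0,-0.028,0],"spin": 0},{"dp": [0,-0.028,0],"spin": 0},{"dp": [-0.02,0,0],"spin": 0},{"dp": [-0.03,0,0],"spin": 0},{"dp": [-0.025,0,0],"spin": 0},{"dp": [0,0,0],"spin": 0}]}}

```text
time_s: 7.28
ee_pos: [609.0, -40.8, 31.5]
tool_rot: [-0.084, 0.996, -0.0, 0.001]
ft_force: [-0.8, -1.2, -0.4]
finger_gap: -0.2
gripper_force: 0.0
```

```bash
python3 -c "
from h import *
np.set_printoptions(suppress=True,precision=3)
jig()"
```

```text
t 7.28 jig [   5.764 -149.278] z 31.467931619066317 tooly-jigy 0.0018866318822680361 toolz [ 0.003 -0.    -1.   ] F jig [-1.007 -1.051] -0.3878285878159808 gap -0.1710585296020724 q7 1.8954189654605706
```

{"api": "send_rows", "payload": {"plan": [{"dp": [0,0.006,0],"spin": 0},{"dp": [0,0.006,0],"spin": 0},{"dp": [0,0.005,0],"spin": 0},{"dp": [0,0.004,0],"spin": 0},{"dp": [0,0.004,0],"spin": 0},{"dp": [0,0.004,0],"spin": 0},{"dp": [0,0.004,0],"spin": 0},{"dp": [0,0.004,0],"spin": 0},{"dp": [0,0.004,0],"spin": 0},{"dp": [0,0.003,0],"spin": 0},{"dp": [0,0.003,0],"spin": 0},{"dp": [0,0,0],"spin": 0}]}}

```text
time_s: 8.78
ee_pos: [599.0, 5.7, 31.3]
tool_rot: [-0.084, 0.996, 0.0, -0.0]
ft_force: [-1.3, -1.9, 0.8]
finger_gap: 0.0
gripper_force: 0.7
```

{"api": "send_rows", "payload": {"plan": [{"dp": [0,0.0015,0],"spin": 0},{"dp": [0,0.0015,0],"spin": 0},{"dp": [0,0,0],"spin": 0}]}}

```text
time_s: 9.15
ee_pos: [598.6, 8.4, 31.3]
tool_rot: [-0.084, 0.997, 0.0, -0.0]
ft_force: [-0.1, -2.0, 1.0]
finger_gap: 0.2
gripper_force: 0.9
```

{"api": "send_rows", "payload": {"plan": [{"dp": [0,0.0015,0],"spin": 0},{"dp": [0,0.0015,0],"spin": 0},{"dp": [0,0,0],"spin": 0}]}}

```text
time_s: 9.52
ee_pos: [598.1, 11.5, 31.3]
tool_rot: [-0.084, 0.996, 0.0, 0.0]
ft_force: [-1.2, -1.0, 1.1]
finger_gap: -0.1
gripper_force: 0.7
```

{"api": "send_rows", "payload": {"plan": [{"dp": [0,0.001,0],"spin": 0},{"dp": [0,0.001,0],"spin": 0},{"dp": [0,0,0],"spin": 0}]}}

```text
time_s: 9.9
ee_pos: [597.7, 13.3, 31.3]
tool_rot: [-0.084, 0.997, 0.0, -0.0]
ft_force: [-0.6, -2.2, 0.7]
finger_gap: -0.4
gripper_force: 0.8
```

{"api": "send_rows", "payload": {"plan": [{"dp": [0,0.001,0],"spin": 0},{"dp": [0,0.001,0],"spin": 0},{"dp": [0,0,0],"spin": 0}]}}

```text
time_s: 10.28
ee_pos: [597.4, 15.3, 31.3]
tool_rot: [-0.084, 0.997, 0.0, 0.0]
ft_force: [-1.2, -0.9, -0.2]
finger_gap: -0.1
gripper_force: 0.7
```

{"api": "send_rows", "payload": {"plan": [{"dp": [0,0.001,0],"spin": 0},{"dp": [0,0.001,0],"spin": 0},{"dp": [0,0,0],"spin": 0}]}}

```text
time_s: 10.65
ee_pos: [597.3, 16.1, 31.3]
tool_rot: [-0.083, 0.997, -0.001, 0.0]
ft_force: [0.5, -5.2, 0.6]
finger_gap: 0.2
gripper_force: 2.4
```

{"api": "send_rows", "payload": {"plan": [{"dp": [0,0.001,0],"spin": 0},{"dp": [0,0.001,0],"spin": 0},{"dp": [0,0,0],"spin": 0}]}}

```text
time_s: 11.02
ee_pos: [597.2, 16.3, 31.4]
tool_rot: [-0.082, 0.997, -0.001, 0.0]
ft_force: [0.7, -9.9, 0.2]
finger_gap: -0.2
gripper_force: 4.4
```

```bash
python3 -c "
from h import *
np.set_printoptions(suppress=True,precision=3)
jig(); im=viewer.capture('side')[145:245,222:357,::-1]
cv2.imwrite('pics/s2.png',cv2.resize(im,None,fx=5.9,fy=5.9,interpolation=2))"
```

```text
t 11.03 jig [  3.594 -91.043] z 31.408597303070927 tooly-jigy -0.0009176753115803515 toolz [ 0.001 -0.003 -1.   ] F jig [-0.985 -9.836] 0.20073889225982078 gap -0.24616507933089105 q7 1.8001116136977338
```

View pics/s2.png

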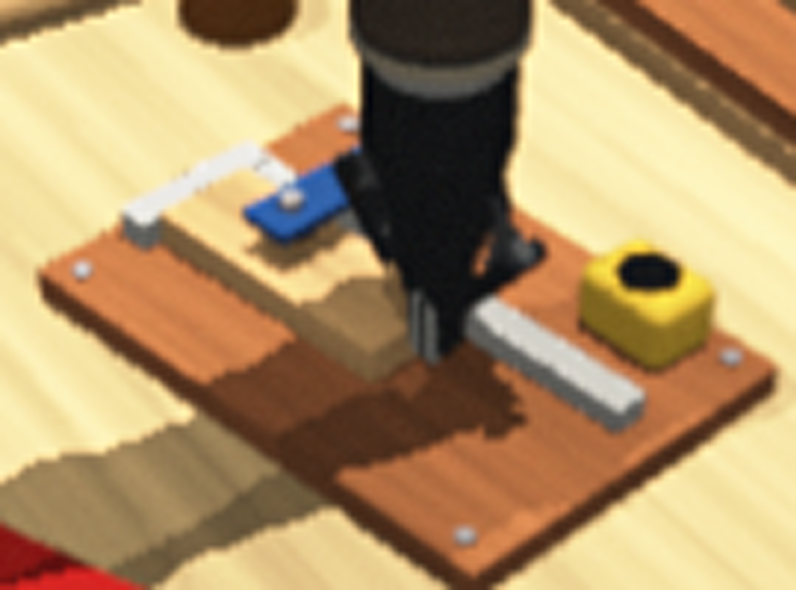

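The side view shows the blank's far end touching the end stop around (160,225). I'll make one more push onto the fence to square it.

{"api": "send_rows", "payload": {"plan": [{"dp": [0,-0.012,0],"spin": 0},{"dp": [0,-0.012,0],"spin": 0},{"dp": [0.027,0,0],"spin": 0},{"dp": [0.027,0,0],"spin": 0},{"dp": [0.027,0,0],"spin": 0},{"dp": [0,0.03,0],"spin": 0},{"dp": [0,0.03,0],"spin": 0},{"dp": [0,0.025,0],"spin": 0},{"dp": [-0.015,0,0],"spin": 0},{"dp": [-0.012,0,0],"spin": 0},{"dp": [-0.005,0,0],"spin": 0},{"dp": [-0.003,0,0],"spin": 0},{"dp": [-0.002,0,0],"spin": 0},{"dp": [-0.001,0,0],"spin": 0},{"dp": [0,0,0],"spin": 0}]}}

```text
time_s: 12.95
ee_pos: [544.1, 72.0, 31.3]
tool_rot: [-0.083, 0.997, 0.0, -0.0]
ft_force: [0.7, -0.8, 0.4]
finger_gap: 0.2
gripper_force: 0.0
```

```bash
python3 -c "
from h import *
np.set_printoptions(suppress=True,precision=3)
jig()"
```

```text
t 12.95 jig [-39.592 -27.352] z 31.31713071126499 tooly-jigy 0.0010809052335666591 toolz [-0.  0. -1.] F jig [ 0.558 -0.878] 0.35386197990561996 gap 0.15301455055408383 q7 1.7036464492514838
```

{"api": "send_rows", "payload": {"plan": [{"dp": [-0.001,0,0],"spin": 0},{"dp": [-0.001,0,0],"spin": 0},{"dp": [0,0,0],"spin": 0}]}}

```text
time_s: 13.32
ee_pos: [544.4, 72.1, 31.1]
tool_rot: [-0.083, 0.997, -0.0, -0.002]
ft_force: [-5.1, -0.8, 5.0]
finger_gap: -0.1
gripper_force: 3.0
```

{"api": "send_rows", "payload": {"plan": [{"dp": [-0.001,0,0],"spin": 0},{"dp": [0,0,0],"spin": 0},{"dp": [0,0,0],"spin": 0}]}}

```text
time_s: 13.7
ee_pos: [544.5, 72.1, 30.9]
tool_rot: [-0.083, 0.997, -0.0, -0.002]
ft_force: [-8.8, -1.2, 6.4]
finger_gap: -0.0
gripper_force: 4.3
```

{"api": "send_rows", "payload": {"plan": [{"dp": [0.012,0,0],"spin": 0},{"dp": [0.02,0,0],"spin": 0},{"dp": [0,0,-0.06],"spin": 0},{"dp": [0,0,-0.06],"spin": 0},{"dp": [0,-0.05,-0.02],"spin": 0},{"dp": [0,-0.06,0],"spin": 0},{"dp": [0,-0.06,0],"spin": 0},{"dp": [0,-0.06,0],"spin": 0},{"dp": [0,0,0],"spin": -0.18},{"dp": [0,0,0],"spin": -0.18},{"dp": [0,0,0],"spin": -0.18},{"dp": [0,0,0],"spin": -0.18},{"dp": [0,0,0],"spin": 0}], "gripper": 0}}

```text
time_s: 15.32
ee_pos: [553.7, -159.7, 171.3]
tool_rot: [-0.428, 0.904, -0.0, 0.0]
ft_force: [-0.3, 0.1, -0.1]
finger_gap: 42.7
gripper_force: 0.0
```

```bash
python3 -c "
from h import *
np.set_printoptions(suppress=True,precision=3)
jig(); im=viewer.capture('top')[:,:,::-1]; cv2.imwrite('pics/full3.png',im); im=im[130:235,185:320]
cv2.imwrite('pics/t3.png',cv2.resize(im,None,fx=5.7,fy=5.7,interpolation=2))
cv2.imwrite('pics/sfull3.png',viewer.capture('side')[:,:,::-1])
"
```

```text
t 15.32 jig [ -68.371 -257.442] z 171.34395436891361 tooly-jigy 0.719412589582224 toolz [ 0.001  0.    -1.   ] F jig [-0.302  0.184] -0.13200929640389236 gap 42.69869173442973 q7 2.7272078452366086
```

View pics/t3.png

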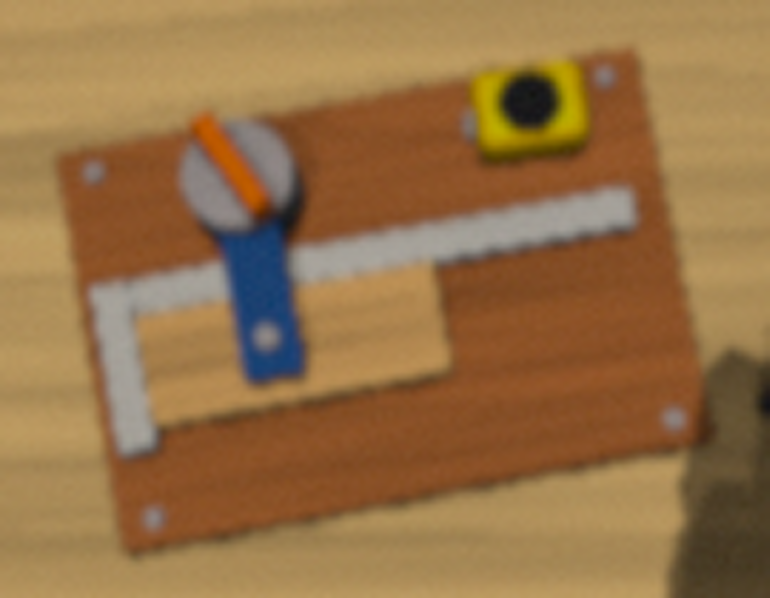

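The blank now sits square against both the fence (top edge on the fence's lower edge) and the end stop (left edge at 140-155). The collar centre is near (239,176) and the handle runs from (203,115) to (262,210). Next I'll measure the handle.

```bash
python3 - <<'E'
from h import *
np.set_printoptions(suppress=True,precision=2)
f=lambda p,s=5.7,o=(185,130):(np.float64(p)+.5)/s-.5+o
c=plane("top",f([(239,176)]),78)[0]; print("collar",c)
X=np.array([np.cos(.166),np.sin(.166)]);Y=np.array([-X[1],X[0]])
h=np.array([578.6,105.5]); print("nominal",h+85*X+10*Y)
res=[]
for n,fn in(("top","full3"),("side","sfull3")):
    im=cv2.imread(f"pics/{fn}.png"); hs=cv2.cvtColor(im,cv2.COLOR_BGR2HSV).astype(int)
    p0=proj(n,[*c[:2],100])[0]; yy,xx=np.mgrid[:420,:560]
    m=(hs[...,0]>4)&(hs[...,0]<16)&(hs[...,1]>200)&(hs[...,2]>150)&(np.hypot(xx-p0[0],yy-p0[1])<16)
    pts=np.c_[xx[m],yy[m]].astype(float); r=cv2.minAreaRect(pts.astype(np.float32)); print(n,m.sum(),r)
    P=plane(n,pts,106 if n=="top" else 100)[:,:2]; mu=P.mean(0); w,v=np.linalg.eigh(np.cov((P-mu).T)); a=np.arctan2(v[1,1],v[0,1]); print(mu,"ang",(a+np.pi/2)%np.pi-np.pi/2, "std",np.sqrt(w))
    o,d=ray(n,[pts.mean(0)]); res.append((o,d[0]))
(o1,d1),(o2,d2)=res; t=np.linalg.lstsq(np.c_[d1,-d2],o2-o1,rcond=None)[0]; print("tri",o1+t[0]*d1,o2+t[1]*d2)
E
```

```text
collar [660.35 130.25  78.  ]
nominal [660.78 129.41]
top 61 ((224.80404663085938, 157.92567443847656), (18.01838493347168, 3.2549338340759277), 54.462318420410156)
[661.14 131.71] ang 0.5851743554631095 std [ 2.76 15.34]
side 19 ((291.6891784667969, 159.1351318359375), (2.6736955642700195, 10.578535079956055), 35.53767776489258)
[665.64 131.25] ang 0.5817328759543479 std [ 2.74 17.04]
tri [662.72 132.52  99.67] [665.41 131.   100.15]
```

{"api": "send_rows", "payload": {"plan": [{"dp": [0,0,0],"spin": 0.15},{"dp": [0,0,0],"spin": 0.15},{"dp": [-0.0356,0.026,0],"spin": 0},{"dp": [-0.0356,0.026,0],"spin": 0},{"dp": [-0.0356,0.026,0],"spin": 0},{"dp": [-0.0356,0.026,0],"spin": 0},{"dp": [-0.0356,0.026,0],"spin": 0},{"dp": [-0.0356,0.026,0],"spin": 0},{"dp": [-0.0356,0.026,0],"spin": 0},{"dp": [0,0,0],"spin": 0},{"dp": [0,0,0],"spin": 0}]}}

```text
time_s: 16.8
ee_pos: [660.3, 129.5, 171.0]
tool_rot: [-0.289, 0.957, -0.0, -0.0]
ft_force: [0.3, -0.2, 0.0]
finger_gap: 42.5
gripper_force: 0.0
```

```bash
cat >> h.py <<'E'
def scr(c=(660.7,130.0)):
    from scipy.spatial.transform import Rotation as Ro
    s=state(); m=Ro.from_quat(s["tool_rot"]).as_matrix(); d=np.array([*c,s["ee_pos"][2]])-s["ee_pos"]
    print("t",round(s["time_s"],2),"tool shift to centre",d@m,"z",s["ee_pos"][2],"bar ang",np.arctan2(m[1,1],m[0,1])-np.pi/2,"F",s["ft_force"],"T",s["torque"],"gap",s["finger_gap"],"q",s["joints"])
E
python3 -c "
from h import *
np.set_printoptions(suppress=True,precision=3)
scr()"
```

```text
t 16.8 tool shift to centre [-0.586  0.17  -0.001] z 171.02317466212043 bar ang 0.5859396287649941 F [ 0.254 -0.192  0.015] T [-0.047  0.016 -0.004] gap 42.46403589533167 q [-0.404  0.564  0.205  1.528 -0.124  1.062  1.988]
```

{"api": "send_rows", "payload": {"plan": [{"dp": [0,0,0.03],"spin": 0},{"dp": [0,0,0.03],"spin": 0},{"dp": [0,0,0.015],"spin": 0},{"dp": [0,0,0.009],"spin": 0},{"dp": [0,0,0],"spin": 0}]}}

```text
time_s: 17.42
ee_pos: [660.6, 129.6, 87.4]
tool_rot: [-0.289, 0.957, -0.0, -0.0]
ft_force: [-0.2, 0.0, 0.2]
finger_gap: 42.7
gripper_force: 0.0
```

{"api": "send_rows", "payload": {"plan": [{"dp": [0,0,0],"spin": 0},{"dp": [0,0,0],"spin": 0},{"dp": [0,0,0],"spin": 0},{"dp": [0,0,0],"spin": 0},{"dp": [0,0,0],"spin": 0},{"dp": [0,0,0],"spin": 0}], "gripper": 1, "newtons": 40}}

```text
time_s: 18.18
ee_pos: [661.0, 130.2, 87.6]
tool_rot: [-0.289, 0.957, -0.0, 0.001]
ft_force: [0.8, 1.2, 4.5]
finger_gap: 13.1
gripper_force: 45.0
```

```bash
python3 -c "
from h import *
np.set_printoptions(suppress=True,precision=3)
scr()"
```

```text
t 18.18 tool shift to centre [ 0.379  0.062 -0.   ] z 87.64941035454231 bar ang 0.5872334210867014 F [0.845 1.233 4.454] T [ 0.111 -0.355  0.005] gap 13.07385788583703 q [-0.391  0.648  0.185  1.604 -0.142  0.901  2.003]
```

{"api": "send_rows", "payload": {"plan": [{"dp": [0,0,0.004],"spin": 0},{"dp": [0,0,0.004],"spin": 0},{"dp": [0,0,0.004],"spin": 0},{"dp": [0,0,0.003],"spin": 0},{"dp": [0,0,0],"spin": 0}]}}

```text
time_s: 18.8
ee_pos: [661.2, 130.2, 74.0]
tool_rot: [-0.289, 0.957, 0.0, 0.001]
ft_force: [-3.9, 1.0, 18.2]
finger_gap: 13.2
gripper_force: 47.0
```

{"api": "send_rows", "payload": {"plan": [{"dp": [0,0,0.002],"spin": 0},{"dp": [0,0,0.002],"spin": 0},{"dp": [0,0,0],"spin": 0}]}}

```text
time_s: 19.18
ee_pos: [661.4, 130.1, 73.4]
tool_rot: [-0.289, 0.957, 0.0, 0.002]
ft_force: [-15.5, -3.2, 46.2]
finger_gap: 12.9
gripper_force: 50.8
```

{"api": "send_rows", "payload": {"plan": [{"dp": [0,0,-0.001],"spin": 0},{"dp": [0,0,0],"spin": 0.08},{"dp": [0,0,0],"spin": 0.1},{"dp": [0,0,0],"spin": 0.1},{"dp": [0,0,0],"spin": 0.1},{"dp": [0,0,0],"spin": 0}]}}

```text
time_s: 19.92
ee_pos: [661.1, 130.7, 73.5]
tool_rot: [-0.103, 0.995, 0.001, 0.001]
ft_force: [-12.2, 0.1, 40.0]
finger_gap: 12.9
gripper_force: 49.9
```

```bash
python3 -c "
from h import *
np.set_printoptions(suppress=True,precision=3)
scr()"
```

```text
t 19.93 tool shift to centre [ 0.517 -0.573 -0.002] z 73.48349899894966 bar ang 0.20576171737546045 F [-12.244   0.053  40.015] T [-0.048  2.81   0.013] gap 12.949956800094746 q [-0.454  0.672  0.285  1.622 -0.231  0.879  1.696]
```

{"api": "send_rows", "payload": {"plan": [{"dp": [0,0,0],"spin": 0.1},{"dp": [0,0,0],"spin": 0.1},{"dp": [0,0,0],"spin": 0.1},{"dp": [0,0,0],"spin": 0.1},{"dp": [0,0,0],"spin": 0.1},{"dp": [0,0,0],"spin": 0.1},{"dp": [0,0,0],"spin": 0.1},{"dp": [0,0,0],"spin": 0}]}}

```text
time_s: 20.92
ee_pos: [661.2, 131.7, 73.5]
tool_rot: [0.244, 0.97, 0.002, 0.001]
ft_force: [-12.2, 2.9, 41.2]
finger_gap: 13.2
gripper_force: 50.0
```

```bash
python3 -c "
from h import *
np.set_printoptions(suppress=True,precision=3)
scr()"
```

```text
t 20.93 tool shift to centre [-0.361 -1.75  -0.007] z 73.45937224208599 bar ang -0.49335528881178314 F [-12.194   2.913  41.199] T [ 0.609  2.745 -0.04 ] gap 13.194554265280773 q [-0.57   0.699  0.474  1.633 -0.388  0.902  1.129]
```

Turned 1.08 rad so far; now in smaller steps, watching the moment about z.

{"api": "send_rows", "payload": {"plan": [{"dp": [0,0,0],"spin": 0.06},{"dp": [0,0,0],"spin": 0.06},{"dp": [0,0,0],"spin": 0.06},{"dp": [0,0,0],"spin": 0}]}}

```text
time_s: 21.42
ee_pos: [661.4, 131.9, 73.5]
tool_rot: [0.329, 0.944, 0.002, 0.001]
ft_force: [-12.3, 3.2, 39.8]
finger_gap: 12.7
gripper_force: 63.8
```

```bash
python3 -c "
from h import *
np.set_printoptions(suppress=True,precision=3)
scr()"
```

```text
t 21.43 tool shift to centre [-0.632 -1.877 -0.008] z 73.46660990463366 bar ang -0.6699344894435048 F [-12.322   3.171  39.751] T [0.544 2.694 1.422] gap 12.732489831057721 q [-0.598  0.709  0.522  1.635 -0.427  0.91   0.986]
```

{"api": "send_rows", "payload": {"plan": [{"dp": [0,0,0],"spin": 0.06},{"dp": [0,0,0],"spin": 0.06},{"dp": [0,0,0],"spin": 0.06},{"dp": [0,0,0],"spin": 0}]}}

```text
time_s: 21.92
ee_pos: [662.8, 130.8, 73.7]
tool_rot: [0.412, 0.911, 0.002, 0.002]
ft_force: [-6.9, 0.3, 37.5]
finger_gap: 13.1
gripper_force: 136.7
```

```bash
python3 -c "
from h import *
np.set_printoptions(suppress=True,precision=3)
scr()"
```

```text
t 21.93 tool shift to centre [ 0.725 -2.104 -0.012] z 73.74606823217842 bar ang -0.8488322086344524 F [-6.87   0.273 37.519] T [-0.027  1.667  2.334] gap 13.146640571916786 q [-0.626  0.72   0.572  1.637 -0.466  0.919  0.841]
```

The moment about z rose to 1.4 and then 2.3 N m, so the screw is at its stop. I'll ease back the excess turn, unload and release.

{"api": "send_rows", "payload": {"plan": [{"dp": [0,0,0],"spin": -0.08},{"dp": [0,0,0],"spin": -0.08},{"dp": [0,0,-0.002],"spin": 0},{"dp": [0,0,-0.001],"spin": 0}]}}

```text
time_s: 22.42
ee_pos: [661.1, 131.8, 74.3]
tool_rot: [0.338, 0.941, 0.001, 0.0]
ft_force: [-3.0, 3.0, 17.3]
finger_gap: 13.1
gripper_force: 68.7
```

{"api": "send_rows", "payload": {"plan": [{"dp": [0,0,0],"spin": 0},{"dp": [0,0,0],"spin": 0},{"dp": [0,0,0],"spin": 0},{"dp": [0,0,0],"spin": 0},{"dp": [0,0,-0.02],"spin": 0},{"dp": [0,0,-0.04],"spin": 0},{"dp": [0,0,-0.05],"spin": 0},{"dp": [0.05,0,0],"spin": 0},{"dp": [0.05,0,0],"spin": 0},{"dp": [0.05,0,0],"spin": 0},{"dp": [0.05,0,0],"spin": 0},{"dp": [0.05,0,0],"spin": 0},{"dp": [0.05,0,0],"spin": 0},{"dp": [0,0,0],"spin": 0}], "gripper": 0}}

```text
time_s: 24.18
ee_pos: [426.5, 325.1, 183.3]
tool_rot: [0.336, 0.942, 0.001, -0.001]
ft_force: [0.7, -0.2, 0.3]
finger_gap: 42.7
gripper_force: 0.0
```

```bash
python3 -c "
from h import *
a=cv2.resize(viewer.capture('top')[130:235,185:320,::-1],(540,420),interpolation=2)
cv2.imwrite('pics/t4.png',a)
b=cv2.resize(viewer.capture('side')[145:245,222:357,::-1],(567,420),interpolation=2)
cv2.imwrite('pics/b4.png',b)
cv2.imwrite('pics/c4.png',cv2.resize(np.hstack([a,b]),(800,304)))"
```

```text
(no output)
```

View pics/c4.png

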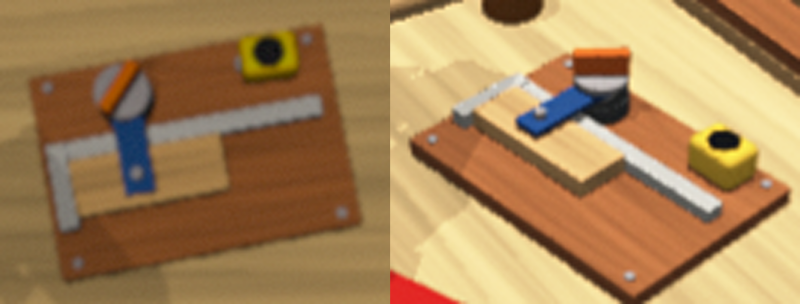

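The strap has stayed down on the blank (foot region near (135,170) in the left half), the handle has turned to its stop, and the blank is against the fence and end stop. I'm handing it in.

```bash
python3 -c "
from station import robot
print(robot.sign_off())"
```

```text
the job is handed in; nothing more can be done
None
```

I slid the blank home against the fence and end stop, pushed the screw to the bottom and turned it about 1.24 rad to its stop; the last pictures show the strap staying down on the blank by itself, and I handed the job in at about 24 s (sign-off returned no verdict).

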